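Set out the lotion bowl for the guest

ROBOT

A 6-joint arm with a two-finger parallel gripper is mounted at the origin on the work surface. World frame = base frame: x ahead of the robot, y to its left, z up, the work surface at z = 0. Lengths are in m, angles in degrees, forces in N, time in s.
With the tool pointing down it reaches from about 0.375 to 0.9 m from the base axis. Payload 3.1 kg.
Tool frame: the origin (TCP) lies between the finger pads; the fingertips stand 11 mm ahead of it and the grasp point (between the pads) lies 8 mm behind it; z points along the fingers, y is the line along which they close (so a half turn about z gives the same grasp; the last joint's range is limited). The gripper opens to 87 mm and grips with 3 to 60 N. Pads are 19 mm wide; open, the fingers measure 117 mm over their backs; the gripper's body (75 mm by 190 mm) begins 51 mm behind the grasp point.
Start: joints at [-78.81, 30.224, 82.088, -0, 67.689, -10.227], TCP at [0.228, -0.582, 0.234] pointing down, gripper open.
Joint ranges: [-176.69, 176.69], [-43.24, 126.21], [12.49, 139.97], [-82, 262], [0, 151.66], [-163.58, 163.58]. Speed limits (degrees/s): [159.86, 159.86, 180, 180, 180, 180].

INTERFACE

Orientations are given as a 3x3 rotation matrix whose columns are the frame's x, y, z axes.
In Python, from rig import bot, viewer, workorder, models gives the robot as it stands.
- The arm moves only by the shell command python3 -m jog 'ROWS'. ROWS is JSON, a list of rows, each a list of 7 numbers: the opening, from 0 (shut) to 1 (fully open), then the shift along the tool's x, y, z in m, then the turn, a rotation vector about the tool's x, y, z in degrees. In form: [[claw, x, y, z, ax, ay, az], ...]. A call has 1 to 20 rows; each row is the pose to reach, as a shift and turn from the pose commanded when the call began, along the tool's axes at that moment; what a row does not reach only later rows make up. A row lasts 1/8 s, in which the tool goes at most 62.5 mm and 10.7 degrees, less where a joint would pass 70% of its speed; a pose out of reach is approached as far as the arm can. A call with a gripper value outside its range is refused whole. The fingers move at their own pace and stop on an object; the grip force is fixed at half the most. Time passes only in rows, so rows that repeat a pose let the fingers close. It gives the time, the measured TCP pose, the force, the opening and the grip force at its end, in the units of the state.
- bot.read_state(): the state, without advancing time (a new reading comes with each control period).
- viewer.capture(name): name is "side" or "top"; returns (picture, depth): 420x560x3 uint8, blue, green, red; 420x560 float32, m along the optical axis (not along the pixel's ray), 0 where there is no reading.
- viewer.camera_info(name): a dict with "fx", "fy", "cx", "cy" (pixels), "dist_coeffs" ([k1, k2, p1, p2, k3] as OpenCV has them; the pictures are not rectified), "world_to_cam" (4x4, takes a point from world to camera coordinates). Camera axes: x right, y down, z forward; pixel columns grow to the right and rows downward; lengths in m; the calibration is good to about 2 mm. A picture is of the moment at which its call begins. camera_info takes no time and is no camera call.
- workorder.hand_in(): hands the job in; it is judged then, once.
Trained networks look in the newest picture that a camera, given by its name, has taken for a name from the list of things; names that differ only in an ending like _2 or _b are one class to them, and where a whole thing is asked for, a point or a joint stands for the part that bears it (a point fixed in the world has none). Each returns a list of dicts, best first, with "p" (0 to 1); they miss things now and then, are a little off and sometimes report something else, mostly with a low value. They report only what shows in the picture. A call takes as long as a camera call. They do not tell look-alikes from the thing itself.
- models.outline_of(camera, thing): "mask" (420x560 bool, what is visible of it).
- models.tip_of(camera, thing): "xyz" ([x, y, z] in m, in world coordinates, good to about 4 mm: a listed point, or the origin of a listed thing).
The state is a dict: "time_s": time; "joint_positions": joint angles; "qvel": joint speeds; "tau": joint torques, N m; "position": TCP position; "tcp_rot": TCP orientation; "force": force on the tool from outside, world axes, zero at the start; "moment": the same for the moment, N m; "opening": opening from 0.0 (shut) to 1.0 (fully open); "grasp_force": force on a finger pad.
Only numpy, scipy, OpenCV 4.12 (cv2) and the standard library are available. Lean on these libraries where they do the work, as an engineer would, in place of code of your own. Each camera call takes 0.05 s, during which the arm holds its last target. There are 200 camera calls.

TASK

The black bowl is stored mouth-down on the dresser. Turn it over so that it stands mouth-up in the middle of the cork mat, squared up with the mat, then stand the frosted lotion bottle upright inside the bowl. They are ceramic and glass: set them down gently, neither dropping nor toppling them, and leave the pegboard and the earring stand where they are.

Things in the scene. Friction and masses are not known exactly. Their poses are not given: they have to be found in the camera images.
- bowl: oblong matte black ceramic bowl, straight walls, white inside, 0.28 kg, steady on any flat face. Outside 84 mm long (own x), 60 wide (own y), 66 high (own z); walls 5 mm, base 6 mm, inside 74 x 50, 60 deep. Origin: centre of the mouth, in the rim plane. Own z points from mouth to base: up at the start (mouth-down), down when mouth-up. Fits the gripper across its 60 mm width
- bowl_center (a point): centre of the bowl's outer box, 33 mm from the mouth along own z; axes as the bowl's. Gripped here across the width by a tool leaning 45 degrees, the bowl can be turned a quarter turn about own y at a time; standing on an end wall it is 84 mm tall, this point 42 mm up
- mat: fixed cork mat lying on the dresser, 112 mm (own x) x 88 mm (own y) x 5 mm thick. Origin: centre of its underside, on the dresser top (z = 0). The bowl's long side goes along the mat's long side, either way round
- bottle: frosted glass lotion bottle, aluminium pump, standing upright, 0.16 kg. Round straight body 40 mm diameter, 0 to 100 mm high, then shoulder, collar and fixed pump head, 134 mm in all. The spout points along own -x, to 28 mm from the axis, 127 to 133 mm high: close the fingers along own y. Origin: centre of its underside, own z up. In the bowl its body stands 40 mm above the rim
- pegboard: bystander: small wooden pegboard with four birch pegs, 170 mm (own y) x 70 mm foot, 120 mm tall. Origin: centre of its underside
- earring_stand: bystander: pink hard silicone earring stand, round foot 76 mm, bars 102 mm long along own y, 110 mm tall. Origin: centre of its underside
Things that resemble listed ones, but are neither listed nor needed, are in the scene too. Of the things that look like the bowl, the smallest one is meant.

How it is judged (in metres and radians):
On the way, in this order (a step that is already met when the one before it is completed fails the run):
1. the bowl stands mouth-up in the middle of the mat, squared up with it, let go of (angle between bowl's own z axis and vertical above 3.04 rad and horizontal distance between bowl_center and mat below 0.015 m and angle between the x axis of bowl and the x axis of mat, either way round below 0.2 rad and height (world z) of bowl_center below 0.043 m and contact force between the fingers and bowl below 0.1 N), for 0.2 s.
2. the bottle stands upright inside the bowl (horizontal distance between bottle and bowl_center below 0.022 m and height (world z) of bottle below 0.016 m and angle between bottle's own z axis and vertical below 0.1 rad), for 0.2 s.
At the end, for the whole second after the job is handed in: The bowl stands mouth-up flat on the mat, its centre within 15 mm of the mat's centre and its long side within 0.2 rad of the mat's; the bottle stands upright (within 0.1 rad) on the bowl's inner floor; both at rest (all of step 2 and angle between bowl's own z axis and vertical above 3.04 rad and horizontal distance between bowl_center and mat below 0.015 m and angle between the x axis of bowl and the x axis of mat, either way round below 0.2 rad and height (world z) of bowl_center below 0.043 m and linear speed of each of bowl, bottle below 0.02 m/s); the robot touches nothing.
It fails at once if the bowl is banged on the dresser or mat, or the bottle into the bowl (over 80 N) (contact force between bowl and table above 80 N or contact force between bowl and mat above 80 N or contact force between bottle and bowl above 80 N).
It fails at once if the bottle is tipped by more than 0.6 rad (angle between bottle's own z axis and vertical above 0.6 rad).
It fails at once if the pegboard or the earring stand is shifted by more than 25 mm (distance of any of pegboard, earring_stand from where it was at the start of the episode above 0.025 m).
It fails at once if the bowl falls or topples freely (over 0.45 m/s with no finger on it) (linear speed of bowl above 0.45 m/s and contact force between the fingers and bowl below 0.1 N).
It fails at once if the bottle falls or topples freely (over 0.45 m/s with no finger on it) (linear speed of bottle above 0.45 m/s and contact force between the fingers and bottle below 0.1 N).
It also fails if it takes over 72 s, if anything falls off the work surface, if the arm or the gripper's body presses on something with over 40 N, if the wrist force passes 120 N, or if a joint passes its speed limit or range.

## Working session

There is one attempt and no reset: what is moved stays moved. The work goes in short steps, Python scripts to look and compute and a shell command to move; the robot and the scene stay as the last step left them, time stands still between calls to the robot, and variables do not carry over. Pictures are saved under pics/ and viewed, at most 10 in all, crops included, and the job is handed in when it is done.

```bash
mkdir -p pics; ls; cat > h.py <<'E'
import numpy as np,cv2
from rig import bot,viewer,workorder,models
def pts(cam,depth,mask):
    c=viewer.camera_info(cam);K=np.array([[c['fx'],0,c['cx']],[0,c['fy'],c['cy']],[0,0,1.]])
    v,u=np.nonzero(mask&(depth>0));d=depth[v,u]
    n=cv2.undistortPoints(np.stack([u,v],1).astype(np.float64).reshape(-1,1,2),K,np.array(c['dist_coeffs'],float)).reshape(-1,2)
    P=np.c_[n*d[:,None],d,np.ones(len(d))]
    return (P@np.linalg.inv(np.array(c['world_to_cam'])).T)[:,:3]
E
python3 - <<'E'
from h import *
ims=[]
for cam in ['side','top']:
    p,d=viewer.capture(cam); cv2.imwrite(f'pics/{cam}0.png',p); np.save(f'{cam}0.npy',d)
    print(cam,np.round(np.linalg.inv(np.array(viewer.camera_info(cam)['world_to_cam'])),2).tolist())
    for t in ['bowl','mat','bottle','pegboard','earring_stand']:
        for o in models.outline_of(cam,t)[:4]:
            m=o['mask'];P=pts(cam,d,m)
            v,u=np.nonzero(m)
            print(t,round(o['p'],2),'px',int(u.mean()),int(v.mean()),'n',m.sum(),'med',np.round(np.median(P,0),3) if len(P) else '', 'zhi',np.round(np.percentile(P[:,2],95),3) if len(P) else '')
        print('  tip',[(round(o['p'],2),np.round(o['xyz'],3).tolist()) for o in models.tip_of(cam,t)[:4]])
E
```

```text
pics
side [[-0.86, -0.31, 0.42, 0.12], [-0.52, 0.52, -0.68, 0.74], [-0.01, -0.79, -0.61, 0.71], [0.0, 0.0, 0.0, 1.0]]
bowl 0.69 px 376 244 n 3484 med [0.355 0.002 0.072] zhi 0.083
bowl 0.59 px 353 305 n 4035 med [0.327 0.172 0.08 ] zhi 0.084
bowl 0.58 px 298 228 n 1957 med [0.513 0.027 0.052] zhi 0.065
  tip [(0.89, [0.365, -0.016, -0.002]), (0.87, [0.524, -0.002, -0.003]), (0.75, [0.336, 0.147, 0.001])]
mat 0.76 px 374 187 n 1102 med [ 0.459 -0.252  0.002] zhi 0.005
  tip [(0.74, [0.46, -0.257, -0.002])]
bottle 0.94 px 233 319 n 1474 med [0.471 0.298 0.08 ] zhi 0.131
  tip [(0.95, [0.482, 0.287, 0.0])]
pegboard 0.59 px 148 217 n 5125 med [0.789 0.147 0.048] zhi 0.117
  tip [(0.91, [0.783, 0.139, 0.002])]
earring_stand 0.58 px 242 152 n 683 med [ 0.783 -0.181  0.011] zhi 0.106
  tip [(0.86, [0.783, -0.186, 0.001])]
top [[0.0, -0.99, 0.12, 0.47], [-1.0, -0.0, 0.01, -0.01], [-0.01, -0.12, -0.99, 0.99], [0.0, 0.0, 0.0, 1.0]]
bowl 0.8 px 209 345 n 2772 med [0.34  0.138 0.085] zhi 0.088
bowl 0.73 px 295 332 n 2646 med [ 0.365 -0.018  0.085] zhi 0.088
bowl 0.68 px 285 248 n 1409 med [0.522 0.001 0.067] zhi 0.07
  tip [(0.93, [0.52, 0.002, -0.002]), (0.6, [0.365, -0.019, -0.001]), (0.6, [0.341, 0.142, 0.002])]
mat 0.9 px 412 279 n 2440 med [ 0.462 -0.257  0.006] zhi 0.009
  tip [(0.95, [0.46, -0.258, 0.002])]
bottle 0.84 px 135 269 n 687 med [0.48  0.277 0.102] zhi 0.135
  tip [(0.63, [0.483, 0.286, -0.003])]
pegboard 0.7 px 218 118 n 3662 med [0.782 0.138 0.036] zhi 0.122
  tip [(0.87, [0.782, 0.137, 0.001])]
earring_stand 0.64 px 378 121 n 1254 med [ 0.783 -0.185  0.015] zhi 0.111
earring_stand 0.41 px 412 279 n 2425 med [ 0.462 -0.257  0.006] zhi 0.009
  tip [(0.8, [0.787, -0.192, -0.001])]
```

```bash
python3 - <<'E'
from h import *
p,d=viewer.capture('top')
def rect(P): return cv2.minAreaRect((P[:,:2]*1000).astype(np.float32))
for o in models.outline_of('top','bowl')[:3]:
    P=pts('top',d,o['mask']); zt=np.median(P[:,2]); P=P[abs(P[:,2]-zt)<.006]
    r=rect(P);print('bowl',zt.round(4),r, np.round(cv2.boxPoints(r)).tolist())
P=pts('top',d,models.outline_of('top','mat')[0]['mask']);P=P[abs(P[:,2]-.006)<.005]
r=rect(P);print('mat',r,np.round(cv2.boxPoints(r)).tolist())
P=pts('top',d,models.outline_of('top','bottle')[0]['mask'])
A=P[P[:,2]>.12];r=rect(A);print('head',r,np.round(cv2.boxPoints(r)).tolist())
A=P[(P[:,2]>.09)&(P[:,2]<.106)];print('body',cv2.minEnclosingCircle((A[:,:2]*1000).astype(np.float32)),len(A))
s=bot.read_state();print(s['position'],np.round(s['tcp_rot'],3).tolist(),s['joint_positions'])
E
python3 -c "
import cv2,numpy as np
a=cv2.imread('pics/side0.png');b=cv2.imread('pics/top0.png')
cv2.imwrite('pics/both.png',cv2.resize(np.hstack([a,b]),(800,300)))"
```

```text
bowl 0.0851 ((365.04754638671875, -19.218460083007812), (77.075927734375, 108.52570343017578), 62.675537109375) [[299.0, -29.0], [396.0, -78.0], [431.0, -10.0], [335.0, 40.0]]
bowl 0.0669 ((522.6786499023438, 0.8588848114013672), (84.19522094726562, 60.002689361572266), 2.8229787349700928) [[479.0, 29.0], [482.0, -31.0], [566.0, -27.0], [563.0, 33.0]]
bowl 0.0346 ((793.6058349609375, 136.05084228515625), (158.21022033691406, 11.07386589050293), 77.74504089355469) [[771.0, 60.0], [782.0, 58.0], [816.0, 212.0], [805.0, 215.0]]
mat ((461.9468994140625, -258.6712341308594), (89.7944564819336, 113.84022521972656), 79.2113037109375) [[398.0, -292.0], [509.0, -313.0], [526.0, -225.0], [414.0, -204.0]]
head ((472.322998046875, 285.51776123046875), (35.536861419677734, 19.643985748291016), 13.604384422302246) [[453.0, 291.0], [457.0, 272.0], [492.0, 280.0], [487.0, 299.0]]
body ((480.818603515625, 287.45166015625), 20.146024703979492) 189
[ 0.22825416 -0.58181866  0.23357081] [[0.931, 0.365, 0.0], [0.365, -0.931, -0.0], [0.0, 0.0, -1.0]] [-7.88098832e+01  3.02216438e+01  8.20872624e+01  8.45981714e-04
  6.76878226e+01 -1.02281174e+01]
```

View pics/both.png

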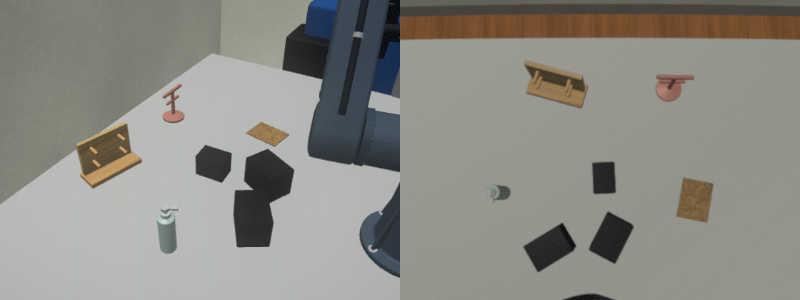

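View pics/top0.png

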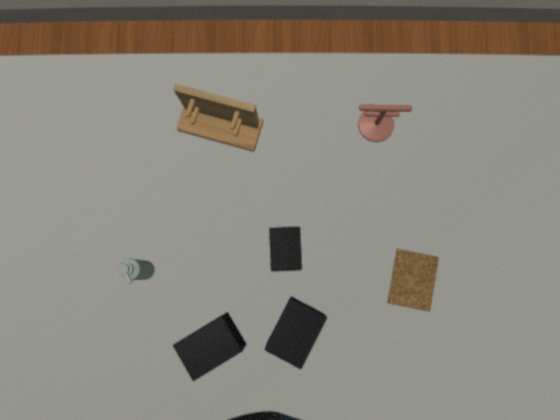

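```bash
cat >> h.py <<'E'
from scipy.spatial.transform import Rotation as Rn
def Rt(yaw,lean,flip=1):
    "tool whose y=flip*-(axis y at yaw), z leaning by lean deg along heading yaw (+ = z points forward along heading)"
    a=np.radians(yaw);l=np.radians(lean);u=np.array([np.cos(a),np.sin(a),0]);y=-flip*np.array([-np.sin(a),np.cos(a),0])
    z=u*np.sin(l)-np.array([0,0,np.cos(l)]);return np.c_[np.cross(y,z),y,z]
def rel(pos,R):
    s=bot.read_state();M=np.array(s['tcp_rot'])
    return np.r_[M.T@(np.array(pos)-s['position'])*1,Rn.from_matrix(M.T@R).as_rotvec(degrees=True)].round(4).tolist()
def st():
    s=bot.read_state();M=np.array(s['tcp_rot']);z=M[:,2]
    print('t',round(s['time_s'],2),'p',np.round(s['position'],4),'z',z.round(3),'y',M[:,1].round(3),'j',np.round(s['joint_positions'],1),'F',np.round(s['force'],1),'op',round(s['opening'],3),'g',round(s['grasp_force'],1))
E
python3 - <<'E'
from h import *
c=np.array([.5225,.0008,.033]);R=Rt(2.8,-45);z=R[:,2]
print(rel(c-.13*z+[0,0,.08],R));print(rel(c-.13*z,R))
E
```

```text
[0.5738, -0.4056, 0.0286, 7.313, -44.5958, 17.6463]
[0.5738, -0.4056, 0.1086, 7.313, -44.5958, 17.6463]
```

```bash
python3 -m jog '[[1,0.05,-0.035,0,0.6,-3.7,1.5],[1,0.1,-0.07,0,1.2,-7.4,3],[1,0.15,-0.105,0,1.8,-11,4.5],[1,0.2,-0.14,0,2.4,-15,6],[1,0.25,-0.175,0,3,-18.5,7.4],[1,0.3,-0.21,0,3.7,-22,8.8],[1,0.35,-0.245,0,4.3,-26,10.3],[1,0.4,-0.28,0.01,5,-30,11.8],[1,0.45,-0.32,0.015,5.7,-34.5,13.6],[1,0.5,-0.355,0.02,6.3,-38.5,15.2],[1,0.55,-0.39,0.025,7,-42.5,16.8],[1,0.574,-0.406,0.0286,7.313,-44.6,17.65],[1,0.574,-0.406,0.0286,7.313,-44.6,17.65],[1,0.574,-0.406,0.06,7.313,-44.6,17.65],[1,0.574,-0.406,0.1086,7.313,-44.6,17.65],[1,0.574,-0.406,0.1086,7.313,-44.6,17.65],[1,0.574,-0.406,0.1086,7.313,-44.6,17.65]]'
python3 - <<'E'
from h import *
st();c=np.array([.5225,.0008,.033]);R=Rt(2.8,-45);print(rel(c,R))
p,d=viewer.capture('side');cv2.imwrite('pics/s1.png',p)
E
```

```text
time_s: 3.42
position: [0.6147, 0.0048, 0.1268]
tcp_rot: [[0.707, 0.048, -0.706], [0.033, -0.999, -0.034], [-0.706, 0.001, -0.708]]
force: [1.3, -0.0, 0.4]
opening: 0.999
grasp_force: 0.0
t 3.42 p [0.6147 0.0048 0.1268] z [-0.706 -0.034 -0.708] y [ 0.048 -0.999  0.001] j [ -6.7  57.5  54.8  -7.2 112.   80.6] F [ 1.3 -0.   0.4] op 0.999 g 0.0
[0.001, -0.0005, 0.1315, -0.0261, -0.0562, -0.0678]
```

View pics/s1.png

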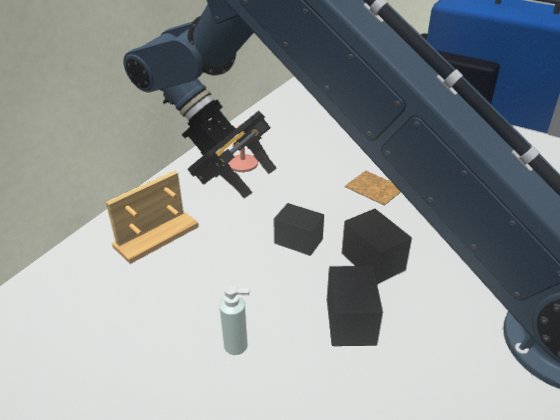

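```bash
python3 -m jog '[[1,0,0,0.03,0,0,0],[1,0.001,0,0.06,0,0,0],[1,0.001,0,0.09,0,0,0],[1,0.001,0,0.11,0,0,0],[1,0.001,0,0.125,0,0,0],[1,0.001,0,0.131,0,0,0],[1,0.001,0,0.131,0,0,0],[0,0.001,0,0.131,0,0,0],[0,0.001,0,0.131,0,0,0],[0,0.001,0,0.131,0,0,0],[0,0.001,0,0.131,0,0,0],[0,0.001,0,0.131,0,0,0],[0,0.001,0,0.131,0,0,0]]'; python3 -c "
from h import *
st();print(rel([.5225,.0008,.033],Rt(2.8,-45)))"
```

```text
time_s: 5.1
position: [0.5227, 0.0011, 0.0317]
tcp_rot: [[0.706, 0.049, -0.706], [0.034, -0.999, -0.035], [-0.707, 0.0, -0.707]]
force: [0.5, -0.7, 0.6]
opening: 0.693
grasp_force: 30.0
t 5.1 p [0.5227 0.0011 0.0317] z [-0.706 -0.035 -0.707] y [ 0.049 -0.999  0.   ] j [-7.8 58.4 72.5 -7.5 93.6 82. ] F [ 0.5 -0.7  0.6] op 0.693 g 30.0
[-0.0011, 0.0003, -0.0008, 0.0188, -0.0161, -0.0084]
```

```bash
python3 -m jog '[[0,-0.007,0,-0.007,0,0,0],[0,-0.025,0,-0.025,0,0,0],[0,-0.05,0,-0.05,0,0,0],[0,-0.075,0,-0.075,0,0,0],[0,-0.085,0,-0.085,0,0,0],[0,-0.085,0,-0.085,0,0,0]]'; python3 -c "
from h import *
st();R=Rt(0,45);o=np.array([-.0011,0,-.0008])
for h in (.1,.012): print(rel(np.array([.6,-.04,.042+h])-R@o,R))"
```

```text
time_s: 5.85
position: [0.5231, 0.0013, 0.1531]
tcp_rot: [[0.709, 0.049, -0.704], [0.034, -0.999, -0.035], [-0.705, 0.0, -0.709]]
force: [0.5, 0.2, -2.6]
opening: 0.687
grasp_force: 30.0
t 5.85 p [0.5231 0.0013 0.1531] z [-0.704 -0.035 -0.709] y [ 0.049 -0.999  0.   ] j [ -7.8  49.   71.8  -7.7 103.5  80.6] F [ 0.5  0.2 -2.6] op 0.687 g 30.0
[0.0617, 0.0451, -0.0459, 0.0191, 89.7902, 3.108]
[0.1237, 0.045, 0.0165, 0.0191, 89.7902, 3.108]
```

```bash
python3 -m jog '[[0,0.005,0.004,-0.004,0,7.5,0.25],[0,0.01,0.008,-0.008,0,15,0.5],[0,0.016,0.012,-0.012,0,22.5,0.8],[0,0.021,0.015,-0.015,0,30,1],[0,0.026,0.019,-0.019,0,37.5,1.3],[0,0.031,0.023,-0.023,0,45,1.5],[0,0.036,0.026,-0.026,0,52.5,1.8],[0,0.041,0.03,-0.03,0,60,2],[0,0.046,0.034,-0.034,0,67.5,2.3],[0,0.052,0.038,-0.038,0,75,2.6],[0,0.057,0.042,-0.042,0,82.5,2.9],[0,0.0617,0.045,-0.046,0,89.8,3.1],[0,0.0617,0.045,-0.046,0,89.8,3.1],[0,0.0617,0.045,-0.046,0,89.8,3.1]]'; python3 - <<'E'
from h import *
st();R=Rt(0,45);o=np.array([-.0011,0,-.0008])
for h in (.012,.002,-0.001): print(rel(np.array([.6,-.04,.042+h])-R@o,R))
p,d=viewer.capture('side');cv2.imwrite('pics/s2.png',p)
E
```

```text
time_s: 7.6
position: [0.5953, -0.0067, 0.138]
tcp_rot: [[0.81, 0.07, 0.582], [0.001, -0.993, 0.118], [0.586, -0.095, -0.804]]
force: [0.5, 0.6, -2.5]
opening: 0.687
grasp_force: 30.0
t 7.6 p [ 0.5953 -0.0067  0.138 ] z [ 0.582  0.118 -0.804] y [ 0.07  -0.993 -0.095] j [-20.7  32.3 117.7  96.1  18.5 -24.1] F [ 0.5  0.6 -2.5] op 0.687 g 30.0
[-0.0443, 0.0414, 0.067, -6.7596, 9.0895, -0.4692]
[-0.0501, 0.0424, 0.075, -6.7596, 9.0895, -0.4692]
[-0.0519, 0.0426, 0.0775, -6.7596, 9.0895, -0.4692]
```

View pics/s2.png

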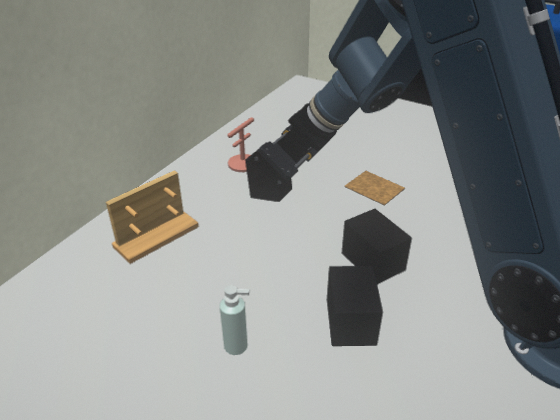

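```bash
python3 -m jog '[[0,0.007,0.033,-0.004,-6.8,9.1,-0.5],[0,0.007,0.033,-0.004,-6.8,9.1,-0.5],[0,0.007,0.033,-0.004,-6.8,9.1,-0.5],[0,0.007,0.033,-0.004,-6.8,9.1,-0.5],[0,0.007,0.033,-0.004,-6.8,9.1,-0.5],[0,0.007,0.033,-0.004,-6.8,9.1,-0.5],[0,0.007,0.033,-0.004,-6.8,9.1,-0.5]]'; python3 - <<'E'
from h import *
st();R=Rt(0,45);o=np.array([-.0011,0,-.0008])
for h in (.012,.002,-0.001): print(rel(np.array([.6,-.04,.042+h])-R@o,R))
E
```

```text
time_s: 8.52
position: [0.6024, -0.0402, 0.144]
tcp_rot: [[0.705, 0.0, 0.709], [0.002, -1.0, -0.001], [0.709, 0.002, -0.705]]
force: [0.3, 0.6, -2.0]
opening: 0.691
grasp_force: 30.0
t 8.53 p [ 0.6024 -0.0402  0.144 ] z [ 0.709 -0.001 -0.705] y [ 0.    -1.     0.002] j [-22.1  34.8 122.7 141.8  25.4 -70.7] F [ 0.3  0.6 -2. ] op 0.691 g 30.0
[-0.0644, -0.0004, 0.0627, 0.0746, -0.1365, 0.0942]
[-0.0715, -0.0004, 0.0697, 0.0746, -0.1365, 0.0942]
[-0.0736, -0.0004, 0.0718, 0.0746, -0.1365, 0.0942]
```

```bash
python3 -m jog '[[0,-0.01,0,0.01,0,0,0],[0,-0.022,0,0.021,0,0,0],[0,-0.034,0,0.033,0,0,0],[0,-0.046,0,0.045,0,0,0],[0,-0.055,0,0.053,0,0,0],[0,-0.06,0,0.058,0,0,0],[0,-0.0644,-0.0004,0.0627,0,0,0],[0,-0.0644,-0.0004,0.0627,0,0,0],[0,-0.0644,-0.0004,0.0627,0,0,0]]'; python3 - <<'E'
from h import *
st();R=Rt(0,45);o=np.array([-.0011,0,-.0008])
for h in (.002,-0.001): print(rel(np.array([.6,-.04,.042+h])-R@o,R))
p,d=viewer.capture('side');cv2.imwrite('pics/s3.png',p[80:280,180:420].repeat(3,0).repeat(3,1))
E
```

```text
time_s: 9.65
position: [0.6012, -0.0402, 0.0543]
tcp_rot: [[0.705, -0.0, 0.709], [0.001, -1.0, -0.002], [0.709, 0.002, -0.705]]
force: [-0.0, 0.2, -2.5]
opening: 0.687
grasp_force: 30.0
t 9.65 p [ 0.6012 -0.0402  0.0543] z [ 0.709 -0.002 -0.705] y [-0.    -1.     0.002] j [-22.1  48.3 124.  154.5  38.1 -85.5] F [-0.   0.2 -2.5] op 0.687 g 30.0
[-0.0071, -0.0002, 0.0072, 0.1117, -0.1556, 0.0787]
[-0.0092, -0.0002, 0.0093, 0.1117, -0.1556, 0.0787]
```

View pics/s3.png

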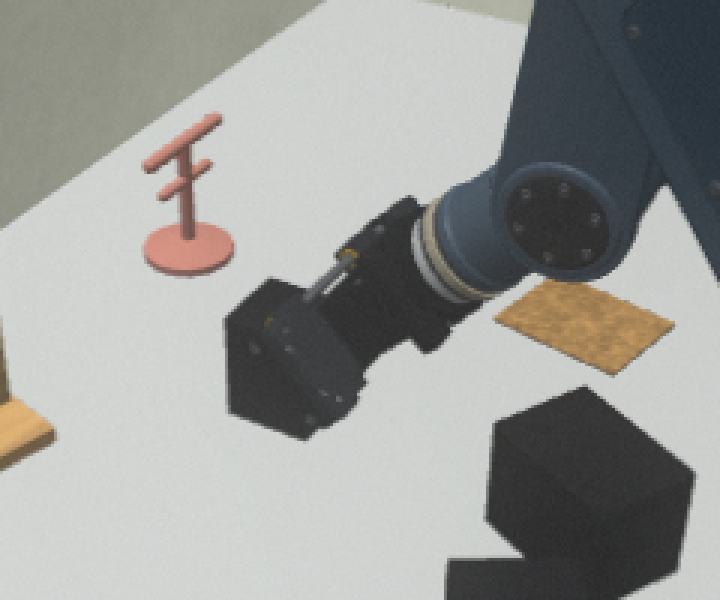

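```bash
python3 -m jog '[[0,-0.003,0,0.003,0,0,0],[0,-0.005,0,0.005,0,0,0],[0,-0.0065,0,0.0065,0,0,0],[0,-0.0075,0,0.0075,0,0,0],[0,-0.008,0,0.008,0,0,0],[0,-0.0085,0,0.0085,0,0,0],[0,-0.0085,0,0.0085,0,0,0],[0,-0.0085,0,0.0085,0,0,0]]'
```

```text
time_s: 10.7
position: [0.601, -0.0403, 0.0438]
tcp_rot: [[0.703, -0.001, 0.711], [0.001, -1.0, -0.002], [0.711, 0.002, -0.703]]
force: [-5.1, -1.9, 10.3]
opening: 0.688
grasp_force: 30.0
```

```bash
python3 -m jog '[[0.75,-0.001,0,-0.001,0,0,0],[0.8,-0.001,0,-0.001,0,0,0],[1,0,0,0,0,0,0],[1,0,0,0,0,0,0],[1,0,0,0,0,0,0],[1,0,0,-0.01,0,0,0],[1,0,0,-0.03,0,0,0],[1,0,0,-0.06,0,0,0],[1,0,0,-0.1,0,0,0],[1,0,0,-0.14,0,0,0],[1,0,0,-0.14,0,0,0]]'; python3 - <<'E'
from h import *
st()
p,d=viewer.capture('top');c=[]
for o in models.outline_of('top','bowl'):
    P=pts('top',d,o['mask'])
    if len(P)<50: continue
    zt=np.percentile(P[:,2],60);Q=P[abs(P[:,2]-zt)<.006]
    print(round(o['p'],2),zt.round(3),cv2.minAreaRect((Q[:,:2]*1000).astype(np.float32)))
print([(round(o['p'],2),np.round(o['xyz'],3)) for o in models.tip_of('top','bowl_center')])
cv2.imwrite('pics/t4.png',p[100:380,150:500].repeat(2,0).repeat(2,1))
E
```

```text
time_s: 12.08
position: [0.4996, -0.0394, 0.1422]
tcp_rot: [[0.706, -0.002, 0.708], [0.0, -1.0, -0.003], [0.708, 0.002, -0.706]]
force: [-0.0, -1.0, 0.3]
opening: 1.002
grasp_force: 0.0
t 12.07 p [ 0.4996 -0.0394  0.1422] z [ 0.708 -0.003 -0.706] y [-0.002 -1.     0.002] j [-29.8  35.7 138.1 146.9  39.8 -85.4] F [-0.  -1.   0.3] op 1.002 g 0.0
0.85 0.085 ((601.0350341796875, -39.416343688964844), (59.01454162597656, 65.54579162597656), 89.99870300292969)
[(0.67, array([ 0.788, -0.189, -0.001]))]
```

View pics/t4.png

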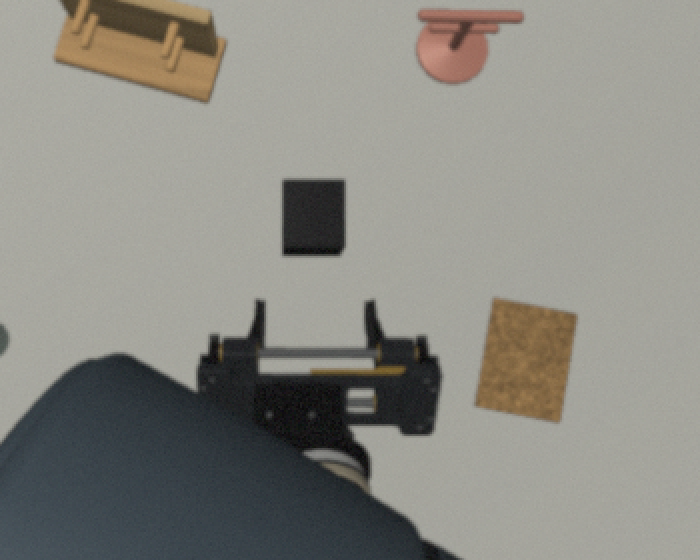

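```bash
python3 - <<'E'
from h import *
print(rel([.56,-.04,.30],Rt(0,0)));print(rel([.66,-.04,.28],Rt(0,-30)));print(rel([.708,-.0395,.22],Rt(0,-55)))
E
```

```text
[0.1533, -0.0001, -0.0717, 0.1764, -45.2009, 0.0174]
[0.2095, -0.0003, 0.0134, 0.1832, -75.2009, -0.0302]
[0.2008, -0.001, 0.0897, 0.1827, -100.2009, -0.0732]
```

```bash
python3 -m jog '[[1,0.03,0,-0.03,0,0,0],[1,0.06,0,-0.055,0,-5,0],[1,0.09,0,-0.072,0,-12,0],[1,0.12,0,-0.072,0,-20,0],[1,0.14,0,-0.072,0,-29,0],[1,0.153,0,-0.072,0,-37,0],[1,0.153,0,-0.072,0,-45,0],[1,0.17,0,-0.043,0,-55,0],[1,0.19,0,-0.015,0,-65,0],[1,0.21,0,0.0134,0,-75,0],[1,0.207,0,0.04,0,-83,0],[1,0.204,0,0.065,0,-92,0],[1,0.201,-0.001,0.09,0,-100.2,0],[1,0.201,-0.001,0.09,0,-100.2,0],[1,0.201,-0.001,0.09,0,-100.2,0],[1,0.201,-0.001,0.09,0,-100.2,0],[1,0.201,-0.001,0.09,0,-100.2,0],[1,0.201,-0.001,0.09,0,-100.2,0]]'; python3 - <<'E'
from h import *
st();R=Rt(0,-55);c=np.array([.601,-.0395,.042])
print(rel(c-.13*R[:,2],R),rel(c,R))
E
```

```text
time_s: 14.48
position: [0.7075, -0.0386, 0.2189]
tcp_rot: [[0.573, -0.0, -0.819], [-0.001, -1.0, -0.001], [-0.819, 0.002, -0.573]]
force: [0.3, 0.0, -0.0]
opening: 1.001
grasp_force: 0.0
t 14.47 p [ 0.7075 -0.0386  0.2189] z [-0.819 -0.001 -0.573] y [-0.    -1.     0.002] j [ -9.   68.7  19.4 -13.4 145.9  73.7] F [ 0.3  0.  -0. ] op 1.001 g 0.0
[0.0839, 0.0007, 0.0587, 0.0523, 0.0317, -0.0761] [0.0839, 0.0006, 0.1887, 0.0523, 0.0317, -0.0761]
```

```bash
python3 -m jog '[[1,0.02,0,0.015,0,0,0],[1,0.045,0,0.03,0,0,0],[1,0.065,0,0.045,0,0,0],[1,0.084,0.0007,0.0587,0,0,0],[1,0.084,0.0007,0.0587,0,0,0],[1,0.084,0.0007,0.0587,0,0,0]]'; python3 - <<'E'
from h import *
st();R=Rt(0,-55);c=np.array([.601,-.0395,.042])
print(rel(c,R))
E
```

```text
time_s: 15.22
position: [0.7076, -0.0399, 0.1174]
tcp_rot: [[0.573, -0.001, -0.82], [-0.002, -1.0, -0.001], [-0.82, 0.002, -0.573]]
force: [0.3, 0.6, 0.0]
opening: 0.997
grasp_force: 0.0
t 15.22 p [ 0.7076 -0.0399  0.1174] z [-0.82  -0.001 -0.573] y [-0.001 -1.     0.002] j [ -9.1  73.8  21.8 -11.4 138.5  76.3] F [0.3 0.6 0. ] op 0.997 g 0.0
[0.0008, -0.0005, 0.1306, 0.0441, 0.0725, -0.1304]
```

```bash
python3 -m jog '[[1,0.001,0,0.03,0,0,0],[1,0.001,0,0.06,0,0,0],[1,0.001,0,0.09,0,0,0],[1,0.001,-0.0004,0.11,0,0,0],[1,0.001,-0.0004,0.125,0,0,0],[1,0.001,-0.0004,0.13,0,0,0],[1,0.001,-0.0004,0.13,0,0,0],[0,0.001,-0.0004,0.13,0,0,0],[0,0.001,-0.0004,0.13,0,0,0],[0,0.001,-0.0004,0.13,0,0,0],[0,0.001,-0.0004,0.13,0,0,0],[0,0.001,-0.0004,0.13,0,0,0],[0,0.001,-0.0004,0.13,0,0,0]]'; python3 - <<'E'
from h import *
st();R=Rt(0,-55);print('o',rel([.601,-.0395,.042],R))
print(rel([.57,-.1,.2],Rt(-5,-20)));print(rel([.55,-.2,.2],Rt(-10.8,0)));print(rel([.49,-.258,.15],Rt(-10.8,35)))
E
```

```text
time_s: 16.85
position: [0.6016, -0.0396, 0.0419]
tcp_rot: [[0.573, -0.0, -0.82], [-0.002, -1.0, -0.001], [-0.82, 0.002, -0.573]]
force: [1.4, -1.5, 0.2]
opening: 0.687
grasp_force: 30.0
t 16.85 p [ 0.6016 -0.0396  0.0419] z [-0.82  -0.001 -0.573] y [-0.    -1.     0.002] j [-10.2  67.9  50.2  -9.4 116.2  80. ] F [ 1.4 -1.5  0.2] op 0.687 g 30.0
o [-0.0004, -0.0001, 0.0004, 0.0555, 0.0603, -0.123]
[-0.1476, 0.0608, -0.0646, 3.1852, 35.0322, 3.9256]
[-0.1588, 0.1608, -0.0481, 5.2986, 54.8803, 9.8681]
[-0.152, 0.2187, 0.0298, 2.2287, 89.7583, 11.7578]
```

```bash
python3 -m jog '[[0,-0.008,0,-0.006,0,0,0],[0,-0.03,0,-0.02,0,0,0],[0,-0.06,0,-0.042,0,0,0],[0,-0.1,0,-0.06,0.5,5,0.5],[0,-0.125,0.02,-0.065,1,14,1.5],[0,-0.14,0.04,-0.065,2,24,2.5],[0,-0.148,0.06,-0.065,3.2,33,3.9],[0,-0.152,0.09,-0.06,3.8,39,5.7],[0,-0.155,0.12,-0.055,4.5,46,7.7],[0,-0.158,0.15,-0.05,5.2,53,9.4],[0,-0.158,0.165,-0.035,4.8,61,10.2],[0,-0.157,0.18,-0.02,4.2,69,10.6],[0,-0.155,0.195,0,3.4,78,11.2],[0,-0.153,0.21,0.02,2.6,85,11.6],[0,-0.152,0.2187,0.03,2.2,89.8,11.8],[0,-0.152,0.2187,0.03,2.2,89.8,11.8],[0,-0.152,0.2187,0.03,2.2,89.8,11.8],[0,-0.152,0.2187,0.03,2.2,89.8,11.8],[0,-0.152,0.2187,0.03,2.2,89.8,11.8],[0,-0.152,0.2187,0.03,2.2,89.8,11.8]]'; python3 - <<'E'
from h import *
st();R=Rt(-10.8,35);o=np.array([-.0004,0,.0004])
for z in (.1,.05,.039,.037):print(rel(np.array([.461,-.258,z])-R@o,R))
E
```

```text
time_s: 19.35
position: [0.4905, -0.2579, 0.1511]
tcp_rot: [[0.803, -0.186, 0.566], [-0.152, -0.982, -0.108], [0.576, 0.001, -0.818]]
force: [-0.3, -0.1, -2.3]
opening: 0.685
grasp_force: 30.0
t 19.35 p [ 0.4905 -0.2579  0.1511] z [ 0.566 -0.108 -0.818] y [-0.186 -0.982  0.001] j [-51.2  28.9 121.4  86.4  22.  -31.1] F [-0.3 -0.1 -2.3] op 0.685 g 30.0
[-0.0527, 0.0055, 0.0247, 0.0173, -0.1578, 0.0807]
[-0.0815, 0.0055, 0.0656, 0.0173, -0.1578, 0.0807]
[-0.0879, 0.0055, 0.0746, 0.0173, -0.1578, 0.0807]
[-0.089, 0.0055, 0.0762, 0.0173, -0.1578, 0.0807]
```

```bash
python3 -m jog '[[0,-0.015,0.002,0.007,0,0,0],[0,-0.03,0.004,0.014,0,0,0],[0,-0.045,0.0055,0.02,0,0,0],[0,-0.053,0.0055,0.025,0,0,0],[0,-0.063,0.0055,0.039,0,0,0],[0,-0.073,0.0055,0.053,0,0,0],[0,-0.08,0.0055,0.063,0,0,0],[0,-0.0815,0.0055,0.0656,0,0,0],[0,-0.0815,0.0055,0.0656,0,0,0],[0,-0.0815,0.0055,0.0656,0,0,0]]'; python3 - <<'E'
from h import *
st();R=Rt(-10.8,35);o=np.array([-.0004,0,.0004])
for z in (.04,.037):print(rel(np.array([.461,-.258,z])-R@o,R))
p,d=viewer.capture('side');cv2.imwrite('pics/s5.png',p[60:260,260:500].repeat(3,0).repeat(3,1))
E
```

```text
time_s: 20.6
position: [0.4605, -0.2581, 0.0501]
tcp_rot: [[0.804, -0.188, 0.565], [-0.153, -0.982, -0.109], [0.575, 0.001, -0.818]]
force: [-0.3, 0.5, -2.4]
opening: 0.689
grasp_force: 30.0
t 20.6 p [ 0.4605 -0.2581  0.0501] z [ 0.565 -0.109 -0.818] y [-0.188 -0.982  0.001] j [-54.9  44.3 127.4 126.1  29.6 -78.5] F [-0.3  0.5 -2.4] op 0.689 g 30.0
[-0.005, -0.0002, 0.0081, 0.0688, -0.0944, 0.0397]
[-0.0068, -0.0002, 0.0105, 0.0688, -0.0944, 0.0397]
```

View pics/s5.png

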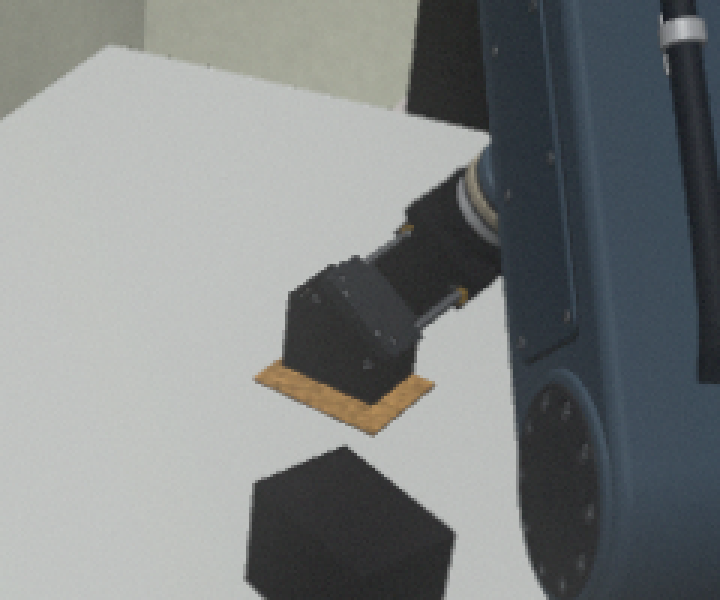

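Bowl (crop 350,340) is level, mouth-up and centred over the mat, squared with it. Lower.

```bash
python3 -m jog '[[0,-0.002,0,0.003,0,0,0],[0,-0.0035,0,0.0055,0,0,0],[0,-0.0045,0,0.007,0,0,0],[0,-0.005,0,0.0081,0,0,0],[0,-0.006,0,0.009,0,0,0],[0,-0.0065,0,0.0098,0,0,0],[0,-0.0065,0,0.0098,0,0,0],[0,-0.0065,0,0.0098,0,0,0]]'
```

```text
time_s: 21.65
position: [0.4605, -0.2581, 0.04]
tcp_rot: [[0.801, -0.19, 0.567], [-0.154, -0.982, -0.11], [0.578, 0.001, -0.816]]
force: [-9.0, -0.8, 19.1]
opening: 0.689
grasp_force: 30.0
```

```bash
python3 -m jog '[[0,0.0006,0,-0.0008,0,0,0],[0.72,0.0006,0,-0.0008,0,0,0],[0.76,0.0006,0,-0.0008,0,0,0],[0.9,0.0006,0,-0.0008,0,0,0],[1,0.0006,0,-0.0008,0,0,0],[1,0,0,-0.001,0,0,0],[1,0,0,-0.001,0,0,0],[1,0,0,-0.015,0,0,0],[1,0,0,-0.04,0,0,0],[1,0,0,-0.08,0,0,0],[1,0,0,-0.12,0,0,0],[1,0.05,0,-0.16,0,0,0],[1,0.08,0,-0.2,0,0,0],[1,0.08,0,-0.2,0,0,0]]'; python3 - <<'E'
from h import *
st()
p,d=viewer.capture('top')
for o in models.outline_of('top','bowl'):
    P=pts('top',d,o['mask'])
    if len(P)<50: continue
    print(round(o['p'],2),np.median(P,0).round(3));Q=P[(P[:,2]>.063)&(P[:,2]<.08)]
    if len(Q)>20: print(cv2.minAreaRect((Q[:,:2]*1000).astype(np.float32)),np.median(Q[:,2]))
print([(round(o['p'],2),np.round(o['xyz'],3)) for o in models.tip_of('top','bowl_center')])
cv2.imwrite('pics/t6.png',p[:,:,:])
E
```

```text
time_s: 23.4
position: [0.4132, -0.2459, 0.2294]
tcp_rot: [[0.798, -0.179, 0.575], [-0.151, -0.984, -0.097], [0.583, -0.009, -0.812]]
force: [0.3, 0.2, -0.1]
opening: 1.0
grasp_force: 0.0
t 23.4 p [ 0.4132 -0.2459  0.2294] z [ 0.575 -0.097 -0.812] y [-0.179 -0.984 -0.009] j [-61.6  14.4 126.1  62.6  31.2 -14. ] F [ 0.3  0.2 -0.1] op 1.0 g 0.0
0.93 [ 0.367 -0.02   0.085]
((369.94134521484375, -18.39319610595703), (77.00642395019531, 103.18702697753906), 66.09585571289062) 0.07078096477375984
0.77 [ 0.464 -0.265  0.027]
((461.6959228515625, -255.7845916748047), (60.86109924316406, 83.81446838378906), 79.09278106689453) 0.07069813124317192
0.7 [0.34  0.137 0.085]
((364.29998779296875, 97.19721984863281), (76.87728881835938, 8.48447036743164), 25.224050521850586) 0.07134847099550362
[(0.92, array([ 0.458, -0.259,  0.039]))]
```

View pics/t6.png

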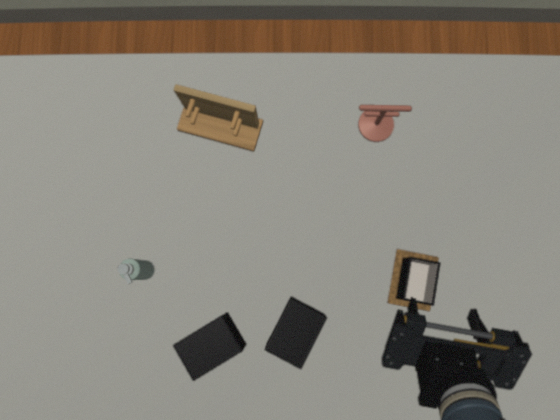

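```bash
python3 - <<'E'
from h import *
for a in ([.45,-.2,.30],Rt(-8,15)),([.48,-.05,.30],Rt(0,0)),([.481,.287,.26],Rt(13.6,0)): print(rel(*a))
E
```

```text
[0.0626, -0.0527, -0.0405, 0.7271, -20.9307, -2.0999]
[0.0646, -0.2057, -0.0382, 2.9605, -35.8542, -9.9364]
[-0.0072, -0.5374, -0.0391, 7.2264, -35.4546, -23.0837]
```

```bash
python3 -m jog '[[1,0.02,-0.017,-0.013,0.2,-7,-0.7],[1,0.04,-0.035,-0.027,0.5,-14,-1.4],[1,0.063,-0.053,-0.04,0.7,-21,-2.1],[1,0.063,-0.09,-0.04,1.3,-25,-4],[1,0.064,-0.13,-0.04,1.9,-29,-6],[1,0.064,-0.17,-0.039,2.4,-33,-8],[1,0.0646,-0.206,-0.038,3,-35.9,-9.9],[1,0.055,-0.255,-0.038,3.6,-35.8,-11.8],[1,0.044,-0.305,-0.038,4.2,-35.7,-13.8],[1,0.034,-0.355,-0.038,4.8,-35.6,-15.8],[1,0.023,-0.4,-0.038,5.4,-35.6,-17.6],[1,0.013,-0.445,-0.038,6,-35.5,-19.4],[1,0.003,-0.49,-0.039,6.6,-35.5,-21.2],[1,-0.007,-0.537,-0.039,7.2,-35.45,-23.1],[1,-0.007,-0.537,-0.039,7.2,-35.45,-23.1],[1,-0.007,-0.537,-0.039,7.2,-35.45,-23.1],[1,-0.007,-0.537,-0.039,7.2,-35.45,-23.1]]'; python3 - <<'E'
from h import *
st();R=Rt(13.6,0)
print(rel([.481,.287,.20],R),rel([.481,.287,.08],R))
E
```

```text
time_s: 25.68
position: [0.4815, 0.2853, 0.2601]
tcp_rot: [[0.972, 0.233, -0.004], [0.233, -0.972, 0.004], [-0.003, -0.005, -1.0]]
force: [-0.2, -0.2, 0.3]
opening: 0.995
grasp_force: 0.0
t 25.68 p [0.4815 0.2853 0.2601] z [-0.004  0.004 -1.   ] y [ 0.233 -0.972 -0.005] j [19.  23.4 89.8  0.3 66.9 95.4] F [-0.2 -0.2  0.3] op 0.995 g 0.0
[0.0001, -0.0015, 0.0601, -0.2944, 0.1525, -0.122] [0.0004, -0.0009, 0.1801, -0.2944, 0.1525, -0.122]
```

```bash
python3 -m jog '[[1,0,-0.001,0.03,-0.3,0.15,0],[1,0,-0.001,0.06,-0.3,0.15,0],[1,0,-0.001,0.09,-0.3,0.15,0],[1,0,-0.001,0.12,-0.3,0.15,0],[1,0,-0.001,0.145,-0.3,0.15,0],[1,0,-0.001,0.165,-0.3,0.15,0],[1,0,-0.001,0.176,-0.3,0.15,0],[1,0,-0.001,0.179,-0.3,0.15,0],[1,0,-0.001,0.179,-0.3,0.15,0],[0,0,-0.001,0.179,-0.3,0.15,0],[0,0,-0.001,0.179,-0.3,0.15,0],[0,0,-0.001,0.179,-0.3,0.15,0],[0,0,-0.001,0.179,-0.3,0.15,0],[0,0,-0.001,0.179,-0.3,0.15,0],[0,0,-0.001,0.179,-0.3,0.15,0],[0,0,-0.001,0.179,-0.3,0.15,0]]'; python3 -c "
from h import *
st()"
```

```text
time_s: 27.68
position: [0.4812, 0.2884, 0.0817]
tcp_rot: [[0.972, 0.234, 0.002], [0.234, -0.972, 0.0], [0.002, 0.0, -1.0]]
force: [-0.7, 0.2, -0.2]
opening: 0.452
grasp_force: 30.0
t 27.68 p [0.4812 0.2884 0.0817] z [ 0.002  0.    -1.   ] y [ 0.234 -0.972  0.   ] j [19.5 37.9 98.4 -0.  43.6 96. ] F [-0.7  0.2 -0.2] op 0.452 g 30.0
```

```bash
python3 -m jog '[[0,0,0,-0.005,0,0,0],[0,0,0,-0.02,0,0,0],[0,0,0,-0.05,0,0,0],[0,0,0,-0.09,0,0,0],[0,0,0,-0.13,0,0,0],[0,0,0,-0.15,0,0,0],[0,0,0,-0.15,0,0,0],[0,0,0,-0.15,0,0,0]]'; python3 - <<'E'
from h import *
st()
for a in ([.53,.1,.23],Rt(-6,0)),([.52,-.1,.23],Rt(-26,0)),([.461,-.257,.23],Rt(-46,0)): print(rel(*a))
E
```

```text
time_s: 28.68
position: [0.4801, 0.2881, 0.2312]
tcp_rot: [[0.972, 0.234, 0.0], [0.234, -0.972, -0.0], [0.0, 0.0, -1.0]]
force: [1.0, -0.5, -2.4]
opening: 0.452
grasp_force: 30.0
t 28.68 p [0.4801 0.2881 0.2312] z [ 0. -0. -1.] y [ 0.234 -0.972  0.   ] j [19.5 25.4 91.7 -0.  62.9 96. ] F [ 1.  -0.5 -2.4] op 0.452 g 30.0
[0.0044, 0.1945, 0.0012, 0.0142, -0.0125, 19.5484]
[-0.0521, 0.3866, 0.0013, 0.012, -0.015, 39.5484]
[-0.1463, 0.5254, 0.0013, 0.0094, -0.0173, 59.5484]
```

```bash
python3 -m jog '[[0,0,0.015,0.001,0,0,1.5],[0,0.001,0.045,0.001,0,0,4.5],[0,0.002,0.08,0.001,0,0,8],[0,0.003,0.12,0.001,0,0,12],[0,0.004,0.16,0.001,0,0,16],[0,0.004,0.195,0.001,0,0,19.5],[0,-0.005,0.235,0.001,0,0,23.7],[0,-0.017,0.275,0.001,0,0,28],[0,-0.03,0.315,0.001,0,0,32],[0,-0.043,0.355,0.001,0,0,36],[0,-0.052,0.387,0.001,0,0,39.5],[0,-0.075,0.42,0.001,0,0,44],[0,-0.1,0.456,0.001,0,0,49.5],[0,-0.12,0.487,0.001,0,0,54],[0,-0.137,0.512,0.001,0,0,57.5],[0,-0.1463,0.5254,0.001,0,0,59.5],[0,-0.1463,0.5254,0.001,0,0,59.5],[0,-0.1463,0.5254,0.001,0,0,59.5],[0,-0.1463,0.5254,0.001,0,0,59.5]]'; python3 - <<'E'
from h import *
st()
p,d=viewer.capture('side')
for t in ['bowl','bowl_center']:
  print([(round(o['p'],2),np.round(o['xyz'],3).tolist()) for o in models.tip_of('side',t)])
for z in (.2,.115,.095,.092):print(rel([.461,-.257,z],Rt(-46,0)))
cv2.imwrite('pics/s7.png',p)
E
```

```text
time_s: 31.05
position: [0.462, -0.2555, 0.2305]
tcp_rot: [[0.697, -0.718, 0.001], [-0.718, -0.697, 0.001], [0.0, -0.002, -1.0]]
force: [0.3, 0.6, -1.8]
opening: 0.449
grasp_force: 30.0
t 31.05 p [ 0.462  -0.2555  0.2305] z [ 0.001  0.001 -1.   ] y [-0.718 -0.697 -0.002] j [-41.1  23.   96.2   0.1  60.8  94.7] F [ 0.3  0.6 -1.8] op 0.449 g 30.0
[(0.87, [0.465, -0.256, 0.067]), (0.83, [0.366, -0.018, -0.001]), (0.71, [0.338, 0.145, 0.002])]
[(0.84, [0.462, -0.252, 0.038]), (0.77, [0.363, -0.019, 0.045])]
[-0.0, 0.0016, 0.0306, -0.0868, -0.0588, 0.1307]
[-0.0001, 0.0017, 0.1156, -0.0868, -0.0588, 0.1307]
[-0.0001, 0.0017, 0.1356, -0.0868, -0.0588, 0.1307]
[-0.0001, 0.0017, 0.1386, -0.0868, -0.0588, 0.1307]
```

View pics/s7.png

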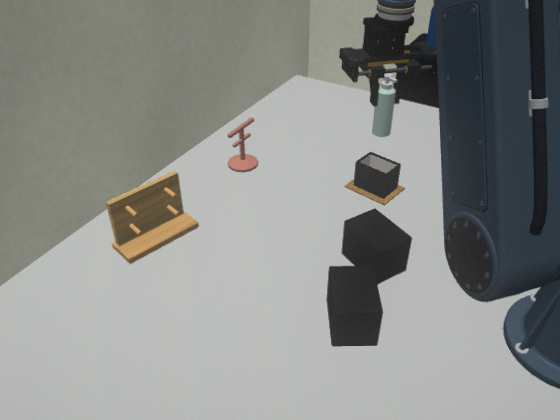

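```bash
python3 -m jog '[[0,0.0006,0.0027,0.01,0,0,0],[0,0.0006,0.0027,0.03,0,0,0],[0,0.0006,0.0027,0.05,0,0,0],[0,0.0006,0.0027,0.065,0,0,0],[0,0.0006,0.0027,0.073,0,0,0],[0,0.0006,0.0027,0.08,0,0,0],[0,0.0006,0.0027,0.087,0,0,0],[0,0.0006,0.0027,0.095,0,0,0],[0,0.0006,0.0027,0.103,0,0,0],[0,0.0006,0.0027,0.11,0,0,0],[0,0.0006,0.0027,0.117,0,0,0],[0,0.0006,0.0027,0.124,0,0,0],[0,0.0006,0.0027,0.129,0,0,0],[0,0.0006,0.0027,0.129,0,0,0]]'; python3 -c "
from h import *
st()"
```

```text
time_s: 32.95
position: [0.4603, -0.2588, 0.1011]
tcp_rot: [[0.695, -0.719, 0.001], [-0.719, -0.695, 0.001], [0.0, -0.001, -1.0]]
force: [0.7, -0.2, -2.1]
opening: 0.452
grasp_force: 30.0
t 32.95 p [ 0.4603 -0.2588  0.1011] z [ 0.001  0.001 -1.   ] y [-0.719 -0.695 -0.001] j [-4.150e+01  3.440e+01  1.026e+02  1.000e-01  4.310e+01  9.430e+01] F [ 0.7 -0.2 -2.1] op 0.452 g 30.0
```

No contact; continue to the floor (~8 mm).

```bash
python3 -m jog '[[0,0,-0.0005,0.002,0,0,0],[0,0,-0.0005,0.004,0,0,0],[0,0,-0.0005,0.0055,0,0,0],[0,0,-0.0005,0.0065,0,0,0],[0,0,-0.0005,0.0075,0,0,0],[0,0,-0.0005,0.008,0,0,0],[0,0,-0.0005,0.008,0,0,0]]'
```

```text
time_s: 33.83
position: [0.4609, -0.2586, 0.0935]
tcp_rot: [[0.695, -0.719, 0.002], [-0.719, -0.695, 0.0], [0.001, -0.001, -1.0]]
force: [0.6, 0.4, -2.3]
opening: 0.448
grasp_force: 30.0
```

```bash
python3 -m jog '[[0,0,0,0.0005,0,0,0],[0,0,0,0.001,0,0,0],[0,0,0,0.0015,0,0,0],[0,0,0,0.0015,0,0,0]]'
```

```text
time_s: 34.33
position: [0.461, -0.2588, 0.0927]
tcp_rot: [[0.695, -0.719, 0.002], [-0.719, -0.695, -0.0], [0.002, -0.001, -1.0]]
force: [-1.1, 0.0, 5.3]
opening: 0.45
grasp_force: 30.0
```

```bash
python3 -m jog '[[0.5,0,0,0,0,0,0],[0.53,0,0,0,0,0,0],[0.6,0,0,0,0,0,0],[0.8,0,0,0,0,0,0],[1,0,0,0,0,0,0],[1,0,0,0,0,0,0],[1,0,0,0,0,0,0],[1,0,0,-0.02,0,0,0],[1,0,0,-0.05,0,0,0],[1,0,0,-0.09,0,0,0],[1,0,0,-0.13,0,0,0],[1,0,0,-0.17,0,0,0],[1,0,0,-0.17,0,0,0],[1,0,0,-0.17,0,0,0]]'; python3 - <<'E'
from h import *
st()
p,d=viewer.capture('side')
for t in ['bowl_center','bottle','pegboard','earring_stand']:
  print(t,[(round(o['p'],2),np.round(o['xyz'],3).tolist()) for o in models.tip_of('side',t)])
cv2.imwrite('pics/s8.png',p)
E
```

```text
time_s: 36.08
position: [0.4601, -0.2582, 0.2616]
tcp_rot: [[0.695, -0.719, 0.001], [-0.719, -0.695, 0.001], [-0.0, -0.001, -1.0]]
force: [0.6, -0.9, 0.2]
opening: 0.999
grasp_force: 0.0
t 36.08 p [ 0.4601 -0.2582  0.2616] z [ 0.001  0.001 -1.   ] y [-0.719 -0.695 -0.001] j [-41.5  20.7  94.1   0.1  65.2  94.4] F [ 0.6 -0.9  0.2] op 0.999 g 0.0
bowl_center [(0.94, [0.459, -0.255, 0.037]), (0.92, [0.364, -0.018, 0.043])]
bottle [(0.5, [0.783, -0.187, 0.002])]
pegboard [(0.92, [0.784, 0.142, 0.003])]
earring_stand [(0.69, [0.782, -0.186, -0.002])]
```

View pics/s8.png

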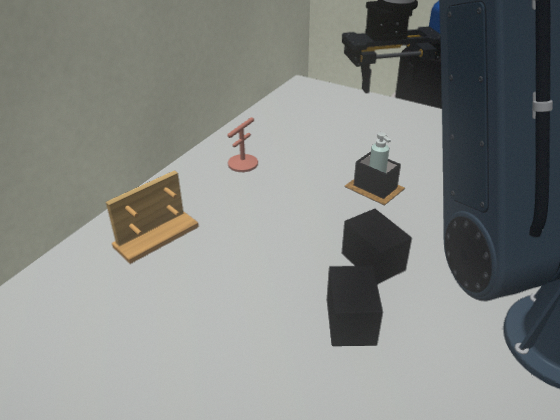

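The bottle stands upright in the bowl on the mat (378,165), and the gripper is clear of both.

```bash
python3 -c "
from rig import workorder
print(workorder.hand_in())"
```

```text
the job is handed in; nothing more can be done
None
```

The job is handed in at about 36 s: the bowl stands mouth-up and squared in the middle of the mat with the lotion bottle upright inside it, the pegboard and earring stand are where they were, and the hand-in returned no verdict.

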